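Level the pantry can shelf

ROBOT

A 7-joint arm with a two-finger parallel gripper is mounted at the origin on the work surface. World frame = base frame: x ahead of the robot, y to its left, z up, the work surface at z = 0. Lengths are in m, angles in rad, forces in N, time in s.
With the tool pointing down it reaches from about 0.425 to 0.875 m from the base axis. Payload 8.4 kg.
Tool frame: the origin (TCP) lies at the very end of the fingers, on their centre line; the grasp point (between the pads) lies 19 mm behind it; z points along the fingers, y is the line along which they close (so a half turn about z gives the same grasp; the last joint's range is limited). The gripper opens to 85 mm and grips with 20 to 120 N. Pads are 22 mm wide; open, the fingers measure 114 mm over their backs; the gripper's body (76 mm by 85 mm) begins 54 mm behind the grasp point. The pads swing forward as they close: fully open they stand 13 mm farther back than shut.
Start: joints at [1.246, 0.333, 0.04, 1.465, -0.013, 1.343, -0.059], TCP at [0.146, -0.633, 0.231] pointing down, gripper open.
Joint ranges: [-2.58, 2.58], [-0.38, 2.09], [-1.3, 1.39], [0.25, 2.4], [-1.5, 4.64], [0.08, 2.09], [-2.65, 2.65]. Speed limits (rad/s): [2.22, 2.22, 2.79, 2.79, 3.14, 3.14, 3.14].

INTERFACE

Orientations are given as a unit quaternion [w, x, y, z].
In Python, from workcell import r, effector, camera, finish_job gives the robot as it stands. The module is installed in compiled form; this text tells all that it offers. Calls block until the motion is done:
- r.move_pose(position, orientation): joint-space move of the TCP to a pose.
- r.move_straight(position, rotation=None, max_speed=0.15, max_force=None): straight line of the TCP; rotation=None keeps the orientation; max_speed is the mean speed in m/s. With max_force (N) it stops when the force on the tool has changed by that much, and returns True; else False.
- r.move_joints(angles): joint-space move.
- effector.open_gripper() and effector.close(squeeze=None): open the fingers fully, or close them until they stop; squeeze is the grip in N (None keeps the last).
- r.pause(seconds).
- r.solve_ik(position, orientation): joint angles nearest the present ones, or None.
- camera(name): name is "scene" or "top" or "wrist"; returns a dict with "frame" (384x512x3 uint8, blue, green, red), "intrinsics" (3x3 intrinsics, pixels), "extrinsics" (4x4, takes a point from world to camera coordinates); the wrist camera has in their place "hand_eye" (4x4, takes a point from camera to tool coordinates, whose origin is the TCP and whose axes are the flange's). Camera axes: x right, y up, looking along -z (the intrinsics and any distortion apply to the point x, -y, -z); pixel columns grow to the right and rows downward; lengths in m; the calibration is good to about 2 mm. The wrist camera is an equidistant fisheye: a pixel r from the principal point sees the ray r / f radians off the axis. A picture is of the moment at which its call begins: read the wrist's pose just before it. There is no depth.
A pose or a line that the arm cannot do raises r.PlanningError and nothing moves.
- finish_job(): hands the job in; it is judged then, once.
Readings, each from a call of its own:
- r.read_clock(): time.
- r.read_q(): joint angles.
- r.read_joint_velocities(): joint speeds.
- r.read_joint_efforts(): joint torques, N m.
- r.read_tool_pos(): TCP position.
- r.read_ee_rot(): TCP orientation.
- r.read_force(): force on the tool from outside, world axes, zero at the start.
- r.read_torque(): the same for the moment, N m.
- r.read_grip_width(): opening from 0.0 (shut) to 1.0 (fully open).
- r.read_gripper_force(): force on a finger pad.
Only numpy, scipy, OpenCV 4.12 (cv2) and the standard library are available. Lean on these libraries where they do the work, as an engineer would, in place of code of your own. Each camera call takes 0.05 s, during which the arm holds its last target. There are 200 camera calls.

TASK

Slide the yellow spirit level across the little white can shelf, without lifting it off, until it lies inside the blue tape outline and in line with it; then turn the red knob of the levelling foot until the bubble sits between the two black lines. Then press the level down onto the shelf by its black pad with a steady, moderate push (about 10 N), and finish while still pressing, with the bubble still between the lines. Leave the cans standing around the shelf alone.

Things in the scene. Friction and masses are not known exactly. Their poses are not given: they have to be found in the camera images.
- level_center (a point): Centre, 12 mm above its underside, of the loose yellow spirit level: a flat block 44 (its x) x 140 (its y) x 24 mm, z up, about 0.3 kg, lying on the shelf; it can be pinched across its 44 mm width. The green vial lies on top over its +y half (26 mm from the centre), the black pad on top over its -y half.
- level_pad (a point): Centre of the top face of the level's black rubber pad (30 x 40 mm, 2 mm proud of the top, so 26 mm above the underside), 42 mm from the level's centre towards its -y end: where to press.
- level: The same spirit level; origin at the centre of its underside, axes as above.
- bubble (a joint): The white 14 mm long bubble rides along the curved vial (radius 300 mm): its angle there (rad), 0 = centred, 0.01 = 3 mm towards the level's +y end, limits +-0.056. It drifts to the higher end and settles within 1 s, its value then equals the slope (rad) along the level, positive when the +y end is higher. The two black lines stand 2.5 mm (0.0083 rad) beyond the ends of a centred bubble.
- mark (a point): Centre of the blue tape outline (inside 64 x 160 mm, flat, no edge) on the shelf's top face; x and y along its short and long sides, z out of the shelf. The shelf's top lies about 60 mm above the table. The level belongs here with its +y along this y.
- plate: The white shelf plate, 240 (x) x 340 (y) x 10 mm, top face 15 mm above this origin; it tilts only about its own x axis, which runs through the origin at its middle, and stays where the foot puts it, also when pressed. At the start its -y end (with the knob) is too low by 0.025 to 0.045 rad. The outline's centre is at x 55, y 20 mm and the knob's axis at x 0, y -130 mm of it. Skids on the table below carry it.
- knob_grip (a point): On the axis of the red levelling knob, at the height to grip: 26 mm above the knob's underside, 44 mm above the plate's origin, 12 mm below the knob's top. The knob is an upright bar 44 mm long along this x, 14 mm thick along this y, 32 mm tall, on a disc of 44 mm diameter and 8 mm thickness. Clockwise seen from above raises the knob's end of the shelf.
- foot_knob (a joint): Angle of the knob (rad), grows clockwise from above, stops at -0.5 and 2.6, turns stiffly (0.15 N m) and stays. One radian tilts the shelf by 0.03 rad (the knob rises 3.9 mm), so the bubble moves 9 mm (0.03 rad) towards the -y end of a level lying in line with the outline. The angle at which the shelf is level differs each time.
- soup_can: Bystander: upright red can, 66 mm diameter, 100 mm tall, on the table right (-y) of the shelf; origin under its centre.
- flat_tin: Bystander: flat blue tin, 84 mm diameter, 36 mm tall, on the table left (+y) of the shelf; origin under its centre.
- bean_can: Bystander: upright green can, 74 mm diameter, 108 mm tall, on the table left (+y) of the shelf; origin under its centre.
There are look-alikes about, which are no part of the job. Of the things shaped like the level, the yellow one is meant.

How it is judged:
On the way, in this order (a step that is already met when the one before it is completed fails the run):
1. the level lies inside the outline, in line with it (horizontal distance between level_center and mark below 0.01 m and angle between the y axis of level_center and the y axis of mark, either way round below 0.15 rad and angle between the z axis of level_center and the z axis of mark, either way round below 0.03 rad), for 0.2 s.
2. the knob has been turned until the bubble rests between the lines, the level still in the outline (all of step 1 and value of joint bubble between -0.009 and 0.009 rad and value of joint foot_knob above 0.4 rad), for 0.5 s.
3. the level is being pressed onto the shelf, the bubble still centred (all of step 1 and value of joint bubble between -0.009 and 0.009 rad and contact force between the fingers and level above 2 N and contact force between level and plate between 6 and 30 N), for 0.3 s.
At the end, for the whole second after the job is handed in: Still pressing near the pad (fingers within 50 mm of it, over 2 N): level bears on the shelf with 6 to 30 N, own 3 N weight included; level at rest, flat, within 10 mm and 0.15 rad of the outline; bubble within 2.7 mm (0.009 rad) of the middle (all of step 3 and linear speed of level below 0.02 m/s and horizontal distance between the grasp point and level_pad below 0.05 m); the arm keeps its last pose, push and grip.
It fails at once if the level is lifted off the shelf (over 10 mm) (z of level_center in the frame of mark above 0.022 m).
It fails at once if the level is pressed far too hard (over 60 N) (contact force between level and plate above 60 N).
It fails at once if the soup can is pushed away (20 mm) or tipped (distance of soup_can from where it was at the start of the episode above 0.02 m or angle between soup_can's own z axis and vertical above 0.3 rad).
It fails at once if the flat tin is pushed away (20 mm) or tipped (distance of flat_tin from where it was at the start of the episode above 0.02 m or angle between flat_tin's own z axis and vertical above 0.3 rad).
It fails at once if the bean can is pushed away (20 mm) or tipped (distance of bean_can from where it was at the start of the episode above 0.02 m or angle between bean_can's own z axis and vertical above 0.3 rad).
It also fails if it takes over 72 s, if anything falls off the work surface, if the arm or the gripper's body presses on something with over 40 N, if the wrist force passes 120 N, or if a joint passes its speed limit or range.

## Working session

There is one attempt and no reset: what is moved stays moved. The work goes in short steps, each a Python script; the robot and the scene stay as the last script left them, time stands still between calls to the robot, and variables do not carry over. Pictures are saved under pics/ and viewed, at most 10 in all, crops included, and the job is handed in when it is done.

```bash
mkdir -p pics; python3 - <<'E'
from workcell import r,camera
import cv2,numpy as np
for n in("scene","top"):
    c=camera(n); cv2.imwrite(f"pics/{n}0.png",c["frame"]); print(n,c["intrinsics"],c["extrinsics"])
    print({k:(v if k!='frame' else 0) for k,v in c.items() if k not in("intrinsics","extrinsics")})
c=camera("wrist");print({k:v for k,v in c.items() if k!='frame'});print(r.read_ee_rot(),r.read_clock())
E
```

```text
scene [[417.2746821    0.         258.65857661]
 [  0.         417.2746821  187.35808402]
 [  0.           0.           1.        ]] [[-0.55001331  0.83491439  0.02008276  0.28167696]
 [-0.60378804 -0.41413862  0.68112348  0.31886979]
 [ 0.57699684  0.36250125  0.73189308 -1.49725472]
 [ 0.          0.          0.          1.        ]]
{'frame': 0}
top [[384.11618327   0.         260.05973839]
 [  0.         384.11618327 184.27718771]
 [  0.           0.           1.        ]] [[ 0.01949456 -0.99967383 -0.01649815  0.0103424 ]
 [ 0.98057888  0.01589608  0.19547984 -0.51582348]
 [-0.19515383 -0.01998853  0.98056894 -1.03939654]
 [ 0.          0.          0.          1.        ]]
{'frame': 0}
{'intrinsics': array([[297.31863964,   0.        , 254.6653069 ],
       [  0.        , 297.31863964, 190.61022098],
       [  0.        ,   0.        ,   1.        ]]), 'hand_eye': array([[-4.05350787e-04,  9.63306410e-01,  2.68403794e-01,
         6.70098218e-02],
       [ 9.99999494e-01,  1.43399475e-04,  9.95563233e-04,
         4.60691868e-04],
       [ 9.20543481e-04,  2.68404062e-01, -9.63305981e-01,
        -1.41290289e-01],
       [ 0.00000000e+00,  0.00000000e+00,  0.00000000e+00,
         1.00000000e+00]])}
[-6.30141674e-04  9.93635325e-01  1.12642924e-01 -1.27103224e-04] 0.15
```

View top.

View pics/top0.png

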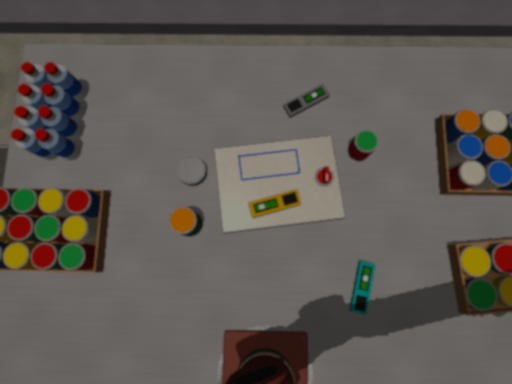

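View pics/scene0.png

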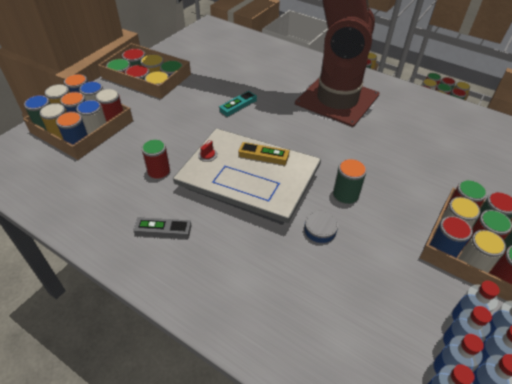

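Top view: the yellow level is on the shelf at (275,204), with the blue outline at (269,165) and the red knob at (325,176). The look-alikes are a grey level at (306,100) and a teal one at (363,287). Both lie on the table and are the wrong colour, so the yellow one on the shelf is meant. I'll confirm it in one crop.

```bash
python3 - <<'E'
import cv2
f=cv2.imread("pics/top0.png")[125:240,205:355]
cv2.imwrite("pics/topcrop.png",cv2.resize(f,None,fx=5,fy=5,interpolation=cv2.INTER_CUBIC))
E
```

```text
(no output)
```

View pics/topcrop.png

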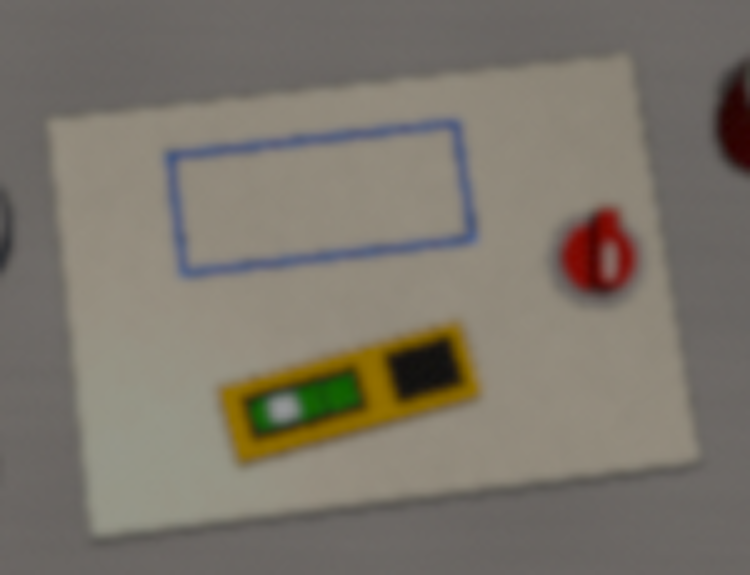

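The crop confirms it: a yellow level with its vial to the left, the bubble left of centre, and the pad to the right. Next I'll fit the plate, level and knob poses.

```bash
cat > h.py <<'E'
import numpy as np,cv2
from scipy.optimize import least_squares
from scipy.spatial.transform import Rotation as R
def R_(yaw,tilt=0): # plate rotation: yaw, then tilt about own x (positive: +y end up)
    return R.from_euler('ZX',[yaw,tilt]).as_matrix()
def proj(c,P):
    p=(c["extrinsics"]@np.c_[P,np.ones(len(P))].T)[:3]; K=c["intrinsics"]
    return np.c_[K[0,0]*p[0]/-p[2]+K[0,2],K[1,1]*-p[1]/-p[2]+K[1,2]]
def tool(yaw,tilt=None):
    """quat: tool down, tool x at world yaw; optional R to tilt extra"""
    q=np.array([0,np.cos(yaw/2),np.sin(yaw/2),0]); return q
def ray(c,uv):
    K=c["intrinsics"];E=c["extrinsics"]
    d=np.array([(uv[0]-K[0,2])/K[0,0],-(uv[1]-K[1,2])/K[1,1],-1]);Rm=E[:3,:3]
    return -Rm.T@E[:3,3],Rm.T@d
def onz(c,uv,z):
    o,d=ray(c,uv);return o+d*(z-o[2])/d[2]
E
python3 - <<'E'
from h import *
from workcell import camera
c=camera("top")
f=lambda L:(np.array(L)+.5)/5-.5+[205,125]
plate=f([(48,120),(630,55),(700,462),(92,540)])
out=f([(166,152),(460,121),(475,241),(182,277)])
lev=f([(219,386),(462,321),(480,396),(240,465)])
PB=np.array([[120,170,15],[120,-170,15],[-120,-170,15],[-120,170,15]])/1e3
OB=np.array([[55+33,20+81,15],[55+33,20-81,15],[55-33,20-81,15],[55-33,20+81,15]])/1e3
def res(p):
    M=R_(p[2],p[3]);o=[p[0],p[1],p[4]]
    return np.r_[(proj(c,PB@M.T+o)-plate).ravel(),(proj(c,OB@M.T+o)-out).ravel(),(p[3]-.035)*100,(p[4]-.045)*1000]
s=least_squares(res,[.55,0,0,.035,.045]);p=s.x;print("plate",p,np.abs(s.fun).max())
print(s.fun.round(1))
M=R_(p[2],p[3]);o=np.array([p[0],p[1],p[4]])
LB=np.array([[22,70,24],[22,-70,24],[-22,-70,24],[-22,70,24]])/1e3
def rl(a):
    m=R_(a[2]);Q=LB@m.T+[a[0],a[1],.015];return (proj(c,Q@M.T+o)-lev).ravel()
t=least_squares(rl,[-.05,0,0]);print("level in plate",t.x,t.fun.round(1))
print("level c world",M@[t.x[0],t.x[1],.027]+o,"mark",M@[.055,.02,.015]+o,"knob",M@[0,-.13,.044]+o)
for n,uv,z in(("soup",(366,141),.1),("bean",(183,220),.108),("tin",(193,171),.036)):print(n,onz(c,uv,z))
np.save("plate.npy",p);np.save("lev.npy",t.x)
from workcell import r
for n,uv,P in(("k",0,[0,-.13,.056]),):print(proj(c,(M@P+o)[None]))
E
```

```text
plate [ 0.52021825 -0.03157972  0.14415657  0.03585028  0.04509493] 1.4485133141326685
[-0.3 -0.1  0.4 -0.5  0.3  0.1 -0.3 -0.4  1.4  1.4 -1.3  1.2 -0.9 -0.6
  0.8 -1.1  0.1  0.1]
level in plate [-0.06047117  0.01972287  0.14762274] [-0.6  0.2  0.  -0.2  1.1  0.1 -0.5 -0.1]
level c world [ 0.45768182 -0.02171883  0.0727845 ] mark [ 0.57185368 -0.00443077  0.06080215] knob [ 0.53910832 -0.16170933  0.08440712]
soup [ 0.63221297 -0.27122808  0.1       ]
bean [0.40449583 0.22051241 0.108     ]
tin [0.55473086 0.2155822  0.036     ]
[[326.59983787 173.58417766]]
```

```bash
cat >> h.py <<'E'
p=np.load("plate.npy");PM=R_(p[2],p[3]);PO=np.array([p[0],p[1],p[4]])
def pose(x,y,h,yaw,M=None):
    """TCP at plate-frame x,y, h above plate top; tool z along -normal, tool x at yaw in plate frame"""
    M=PM if M is None else M
    T=M@R_(yaw)@np.diag([1,-1,-1.])
    q=R.from_matrix(T).as_quat()[[3,0,1,2]]
    return M@[x,y,.015+h]+PO,q
def wproj(c,tp,tq,P):
    Rt=R.from_quat(np.array(tq)[[1,2,3,0]]).as_matrix()
    H=c["hand_eye"];K=c["intrinsics"]
    t=(np.asarray(P)-tp)@Rt
    v=(t-H[:3,3])@H[:3,:3]; v=v*[1,-1,-1]
    th=np.arctan2(np.hypot(v[:,0],v[:,1]),v[:,2]);n=np.hypot(v[:,0],v[:,1])
    return np.c_[K[0,0]*th*v[:,0]/n+K[0,2],K[1,1]*th*v[:,1]/n+K[1,2]]
def wray(c,tp,tq,uv):
    Rt=R.from_quat(np.array(tq)[[1,2,3,0]]).as_matrix();H=c["hand_eye"];K=c["intrinsics"]
    a=(np.array(uv)-K[:2,2])/K[0,0];th=np.linalg.norm(a);d=np.r_[np.sin(th)*a/th,np.cos(th)]*[1,-1,-1]
    return tp+Rt@H[:3,3],Rt@H[:3,:3]@d
def onplate(c,tp,tq,uv,h):
    o,d=wray(c,tp,tq,uv);o=PM.T@(o-PO);d=PM.T@d;return o+d*(.015+h-o[2])/d[2]
LB=np.array([[22,70,24],[22,-70,24],[-22,-70,24],[-22,70,24]])/1e3
E
python3 - <<'E'
from h import *
from workcell import r,camera
l=np.load("lev.npy")
P,q=pose(l[0],l[1],.11,l[2]+np.pi/2)
r.move_pose(P,q)
tp,tq=r.read_tool_pos(),r.read_ee_rot();c=camera("wrist");print(r.read_clock(),tp-P,tq,q,r.read_q())
I=c["frame"].copy();cv2.imwrite("pics/w1raw.png",I)
W=(LB@R_(l[2]).T+[l[0],l[1],.015])@PM.T+PO
OB=np.array([[55+33,101,15],[88,20-81,15],[22,-61,15],[22,101,15]])/1e3@PM.T+PO
for Q in(W,OB):
    u=wproj(c,tp,tq,Q);print(u.round())
    for a in u:cv2.circle(I,tuple(int(v) for v in a),2,(255,0,255),-1)
cv2.imwrite("pics/w1.png",cv2.resize(I,(768,576)))
E
```

```text
2.6833 [ 1.94669885e-04 -9.99602532e-04  4.07789574e-05] [-0.01261638  0.59752419  0.80165001  0.01276419] [-0.01265233  0.59670527  0.80226027  0.01269626] [ 0.72405511  0.0355224  -0.73850294  1.95289083 -0.0128137   1.16700592
  0.28074549]
[[285. 106.]
 [281. 271.]
 [231. 271.]
 [227. 106.]]
[[424. 127.]
 [383. 279.]
 [325. 276.]
 [363. 111.]]
```

View pics/w1.png

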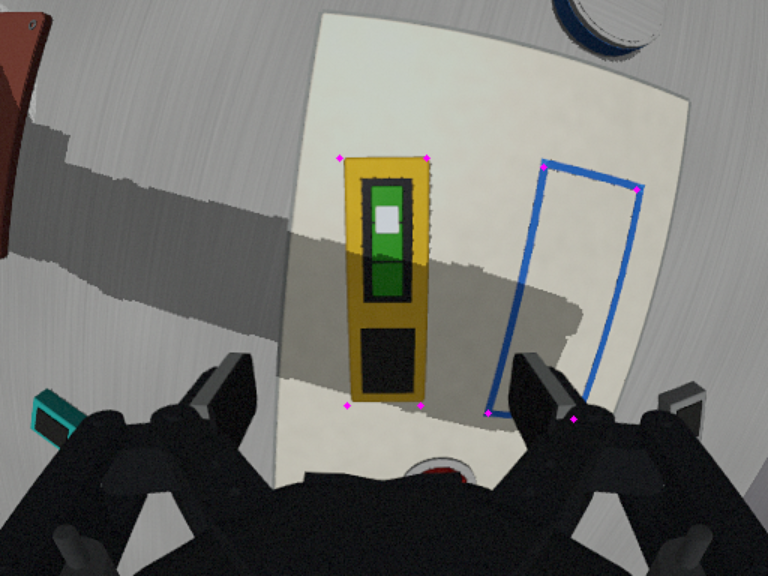

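Overlay matches within about 2 mm. Level corners (768 scale) are at (345,158), (430,158), (425,403) and (352,402), and tape corners are near (544,162) and (641,187). I'll refine the level and pinch it.

```bash
python3 - <<'E'
from h import *
from workcell import r,camera,effector
tp,tq=r.read_tool_pos(),r.read_ee_rot();c=camera("wrist")
s=lambda L:(np.array(L)+.5)/1.5-.5
lv=s([(430,158),(425,403),(352,402),(345,158)])
def rl(a):return (wproj(c,tp,tq,(LB@R_(a[2]).T+[a[0],a[1],.015])@PM.T+PO)-lv).ravel()
t=least_squares(rl,np.load("lev.npy"));l=t.x;print(l,t.fun.round(1));np.save("lev.npy",l)
print([onplate(c,tp,tq,s(u),0).round(4) for u in((544,162),(641,187),(490,412))])
f0=r.read_force()
for h in(.03,.004):
    P,q=pose(l[0],l[1],h,l[2]+np.pi/2);print(r.move_straight(P,q,max_speed=.12,max_force=10))
print(r.read_force()-f0)
effector.close(20);print(r.read_force()-f0,r.read_grip_width(),r.read_gripper_force(),r.read_tool_pos()-P,r.read_clock())
E
```

```text
[-0.05858914  0.02136917  0.15161247] [ 0.8 -1.1  0.5  0.9 -0.7  1.9 -0.7 -0.9]
[array([0.0211, 0.1042, 0.015 ]), array([0.0906, 0.1041, 0.015 ]), array([ 0.0227, -0.0594,  0.015 ])]
False
False
[0.79013014 0.86847697 0.20209102]
[-1.99641196  0.36716646  6.58791231] 0.5081957108984783 25.252540111541748 [ 4.46469658e-04 -7.51885279e-05  6.10108388e-04] 4.375
```

```bash
python3 - <<'E'
from h import *
from workcell import r,camera,effector
l=np.load("lev.npy");f0=r.read_force()
for k in(0,.5,1):
    a=l*(1-k)+np.array([.0555,.0215,0])*k
    P,q=pose(a[0],a[1],.0048,a[2]+np.pi/2);r.move_straight(P,q,max_speed=.01 if k==0 else .06);print(r.read_force()-f0,r.read_clock())
effector.open_gripper()
P,q=pose(.0555,.0215,.11,np.pi/2);r.move_straight(P,max_speed=.15)
r.pause(.5)
tp,tq=r.read_tool_pos(),r.read_ee_rot();c=camera("wrist");I=c["frame"];cv2.imwrite("pics/w2raw.png",I)
OB=np.array([[55+33,101,15],[88,20-81,15],[22,-61,15],[22,101,15]])/1e3@PM.T+PO
print(wproj(c,tp,tq,OB),r.read_clock(),r.read_force()-f0)
cv2.imwrite("pics/w2.png",cv2.resize(I[60:310,140:380],None,fx=2.4,fy=2.4,interpolation=cv2.INTER_CUBIC))
np.save("w2pose.npy",np.r_[tp,tq])
E
```

```text
[ 1.31996366 -0.29391947 -6.4468319 ] 4.625
[ 2.30951098 -0.44199224 -8.77055941] 5.725
[ 2.35169573  0.96746348 -7.55961575] 6.825
[[294.69450393  96.31933208]
 [289.04430977 269.77973807]
 [221.41698342 269.79273821]
 [215.78194795  96.32598227]] 8.7167 [ 2.42796851  0.0917717  -5.82107072]
```

View pics/w2.png

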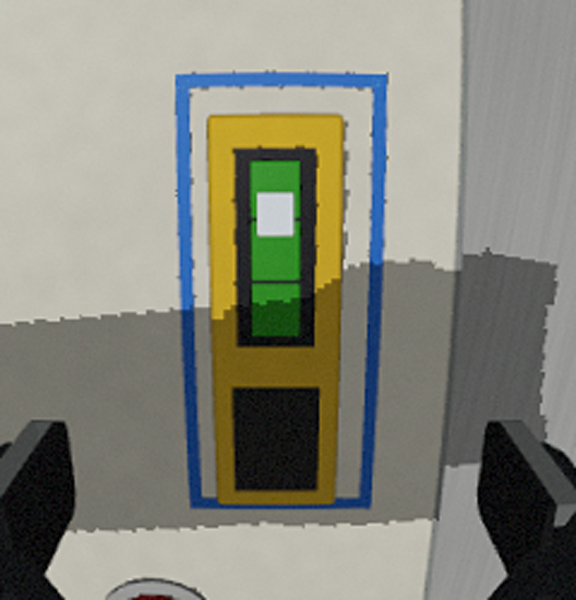

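Crop shows the level inside the outline: level edges x 208–343 and y 116–503, tape inner edge y 87–499. Bubble centre is at y 214 against lines at y 219 and 283, so it is about 10.8 mm off (0.036 rad), which calls for about 1.2 rad of knob. Next I'll check the offset in numbers.

```bash
python3 - <<'E'
from h import *
from workcell import r,camera
d=np.load("w2pose.npy");tp,tq=d[:3],d[3:];c=camera("wrist")
s=lambda L:(np.array(L)+.5)/2.4-.5+[140,60]
def fit(uv,B,h):
    def f(a):return (wproj(c,tp,tq,(B@R_(a[2]).T+[a[0],a[1],.015])@PM.T+PO)-s(uv)).ravel()
    t=least_squares(f,[.055,.02,0]);return t.x,t.fun.round(1)
print(fit([(343,116),(335,503),(220,503),(208,116)],LB,0))
OB=np.array([[34.5,82.5,0],[34.5,-82.5,0],[-34.5,-82.5,0],[-34.5,82.5,0]])/1e3
print(fit([(379,81),(365,503),(197,503),(184,81)],OB,0))
for uv in((276,214),(276,251),(276,236),(276,192),(276,219),(276,283)):print(onplate(c,tp,tq,s(uv),.022))
# IK check for knob
for a in np.arange(0,1.6,.3):
    P,q=pose(0,-.13,.05,np.pi-a);print(r.solve_ik(P,q).round(2))
E
```

```text
(array([0.05473502, 0.02179626, 0.00433273]), array([ 1. , -1.6,  0.9,  2. , -1. ,  2.2, -0.9, -1.4]))
(array([0.05651614, 0.02134685, 0.00027883]), array([ 0.6, -0.4,  0.3,  0.5, -0.3,  0.6, -0.6, -0.5]))
[0.05455692 0.05881702 0.037     ]
[0.05455184 0.04663837 0.037     ]
[0.0545539  0.05159981 0.037     ]
[0.05455994 0.06597642 0.037     ]
[0.05455624 0.05718234 0.037     ]
[0.05454741 0.03591929 0.037     ]
[ 0.95  0.4  -0.87  1.78  0.3   1.12  1.7 ]
[ 0.91  0.38 -0.81  1.78  0.27  1.11  1.43]
[ 0.87  0.37 -0.76  1.78  0.25  1.11  1.15]
[ 0.84  0.36 -0.72  1.78  0.22  1.1   0.86]
[ 0.8   0.35 -0.67  1.79  0.2   1.1   0.58]
[ 0.77  0.34 -0.63  1.79  0.18  1.09  0.29]
```

```bash
python3 - <<'E'
from h import *
from workcell import r,camera
P,q=pose(0,-.13,.10,np.pi);r.move_pose(P,q)
tp,tq=r.read_tool_pos(),r.read_ee_rot();c=camera("wrist");I=c["frame"].copy()
B=np.array([[22,-123,56],[22,-137,56],[-22,-137,56],[-22,-123,56],[0,-130,56]])/1e3@PM.T+PO
u=wproj(c,tp,tq,B);print(u.round(1),r.read_clock())
for a in u:cv2.circle(I,tuple(int(round(v)) for v in a),1,(255,255,0),-1)
x,y=u[4].astype(int);x0,y0=x-80,max(0,y-60);print(x0,y0)
cv2.imwrite("pics/k1.png",cv2.resize(I[y0:y0+140,x0:x0+160],None,fx=4,fy=4,interpolation=cv2.INTER_CUBIC))
E
```

```text
[[264.3 236.1]
 [245.3 236.1]
 [244.6 177.7]
 [264.8 177.7]
 [254.7 207.9]] 10.3917
174 147
```

View pics/k1.png

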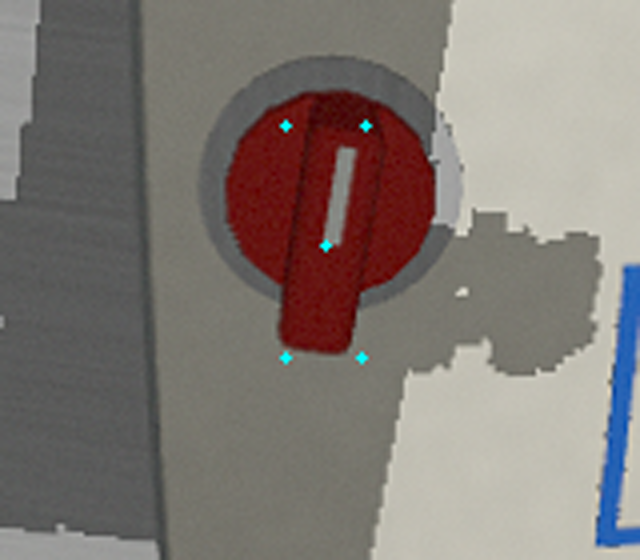

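Knob crop: the bar axis is near (330,245), within 1 mm of the prediction (326,245), and it is turned about 0.14 rad clockwise. I'll grip it and turn it 1.2 rad.

```bash
cat > turn.py <<'E'
from h import *
from workcell import r,camera
def turn(a0,a1):
    """knob turned from a0 to a1 (rad since grip), tool following the rising plate"""
    n=int(np.ceil(abs(a1-a0)/.25))
    for a in np.linspace(a0,a1,n+1)[1:]:
        P,q=pose(-.001,-.1295,.0145,np.pi-.14-a,R_(p[2],p[3]-.03*a));r.move_pose(P,q)
def look(a,name):
    M=R_(p[2],p[3]-.03*a);r.pause(1.0)
    tp,tq=r.read_tool_pos(),r.read_ee_rot();c=camera("wrist");I=c["frame"]
    u=wproj(c,tp,tq,np.array([[.055,.0215+.026+d,.037] for d in(-.03,0,.03)])@M.T+PO);print(u.round())
    x,y=u[1].astype(int);x0,y0=max(0,x-70),max(0,y-55);print(x0,y0)
    cv2.imwrite(name,cv2.resize(I[y0:y0+110,x0:x0+140],None,fx=5,fy=5,interpolation=cv2.INTER_CUBIC))
E
python3 - <<'E'
from turn import *
from workcell import effector
f0=r.read_force()
P,q=pose(-.001,-.1295,.045,np.pi-.14);r.move_pose(P,q)
P,q=pose(-.001,-.1295,.0145,np.pi-.14);print(r.move_straight(P,q,max_speed=.08,max_force=10))
effector.close(50);print(r.read_grip_width(),r.read_gripper_force(),r.read_force()-f0,r.read_torque())
turn(0,1.2);print(r.read_force()-f0,r.read_torque(),r.read_clock())
look(1.2,"pics/b1.png");print(r.read_clock())
E
```

```text
False
0.14901341690083178 51.72619700431824 [-2.84648383  4.41467287  4.76203307] [ 1.05982513  0.49498036 -0.07108551]
[ 2.62721847 12.63092804  1.27572676] [ 2.65464455 -0.59392428 -0.08337953] 13.575
[[425.   7.]
 [430. -37.]
 [432. -74.]]
359 0
14.625
```

View pics/b1.png

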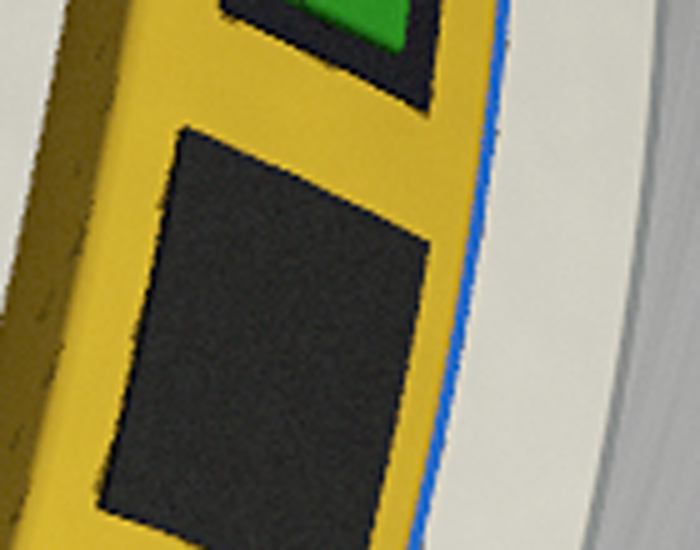

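The view cuts off the vial, with only the pad visible. I'll release and look from above the level.

```bash
cat > look.py <<'E'
from turn import *
def over(a,name):
    M=R_(p[2],p[3]-.03*a)
    P,q=pose(.0555,.0,.11,np.pi/2,M);r.move_pose(P,q);r.pause(.6)
    tp,tq=r.read_tool_pos(),r.read_ee_rot();c=camera("wrist");I=c["frame"]
    cv2.imwrite(name,cv2.resize(I[20:290,160:350],None,fx=2.2,fy=2.2,interpolation=cv2.INTER_CUBIC))
    x=wproj(c,tp,tq,np.array([[.0547,.0218+.026,.037]])@M.T+PO)[0];print(x,r.read_clock())
    x0,y0=(x-[30,50]).astype(int)
    cv2.imwrite(name.replace(".png","z.png"),cv2.resize(I[y0:y0+100,x0:x0+60],None,fx=6,fy=6,interpolation=cv2.INTER_CUBIC))
E
python3 - <<'E'
from look import *
from workcell import effector
effector.open_gripper();a=1.2
P,q=pose(-.001,-.1295,.08,np.pi-.14-a,R_(p[2],p[3]-.03*a));r.move_straight(P,max_speed=.15)
over(a,"pics/b2.png")
a,b=[cv2.imread(f"pics/b2{s}.png") for s in("","z")];h=max(a.shape[0],b.shape[0])
pad=lambda i:cv2.copyMakeBorder(i,0,h-i.shape[0],0,0,cv2.BORDER_CONSTANT)
cv2.imwrite("pics/b2c.png",np.hstack([pad(a),pad(b)]));print(h,a.shape,b.shape)
E
```

```text
[254.82536359 135.29829214] 17.1833
600 (594, 418, 3) (600, 360, 3)
```

View pics/b2c.png

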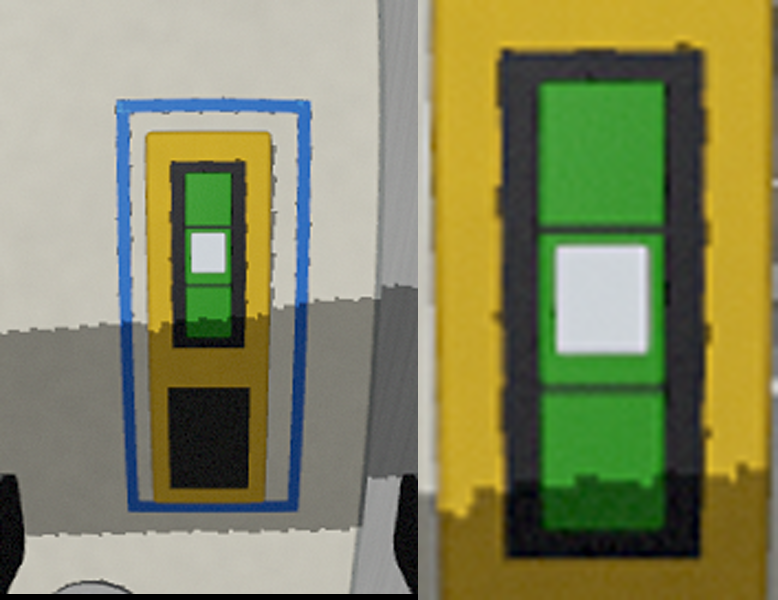

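The bubble (y 245–354) sits between the lines (229, 387), about 1 mm off centre or 0.0035 rad, and the level is still inside the outline. Now the press.

```bash
python3 - <<'E'
from look import *
from workcell import effector
M=R_(p[2],p[3]-.036);effector.close(20)
P,q=pose(.055,-.0202,.045,np.pi/2,M);r.move_straight(P,q,max_speed=.1);r.pause(.3)
f0=r.read_force()
P,q=pose(.055,-.0202,.018,np.pi/2,M);print(r.move_straight(P,q,max_speed=.01,max_force=9))
for i in range(4):
    r.pause(.3);print((r.read_force()-f0).round(2),r.read_tool_pos().round(4),r.read_clock())
E
```

```text
True
[-2.58 -0.48  7.3 ] [ 0.5776 -0.0437  0.0859] 21.1667
[-2.17 -0.13  7.64] [ 0.5776 -0.0437  0.086 ] 21.4667
[-1.46 -0.94  7.2 ] [ 0.5776 -0.0437  0.0859] 21.7667
[-2.52 -2.    6.91] [ 0.5776 -0.0437  0.086 ] 22.0667
```

```bash
python3 - <<'E'
from look import *
r.move_straight(r.read_tool_pos()-[0,0,.0003],max_speed=.005,max_force=6);r.pause(.8)
print(r.read_force(),r.read_tool_pos(),r.read_clock())
c=camera("wrist");cv2.imwrite("pics/e.png",cv2.resize(c["frame"][0:300,130:380],None,fx=2,fy=2))
E
```

```text
[-0.72107732  0.33738862  5.36281848] [ 0.57786997 -0.04369737  0.08596393] 23.15
```

View pics/e.png

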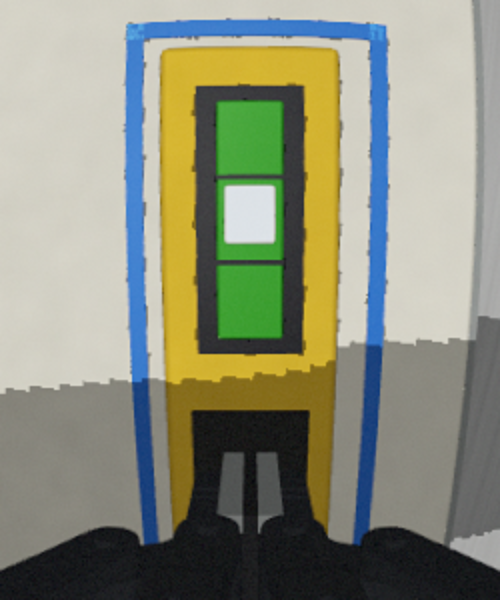

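The bubble is centred (y 185–243, lines at 176 and 262), but I no longer have the force zero. I'll lift 8 mm, re-zero, press again and then hand in.

```bash
python3 - <<'E'
from look import *
from workcell import finish_job
t=r.read_tool_pos();r.move_straight(t+[0,0,.008],max_speed=.03);r.pause(.5)
f=lambda:np.mean([(r.pause(.03),r.read_force())[1] for _ in range(10)],0)
f0=f();print(f0)
print(r.move_straight(t-[0,0,.01],max_speed=.008,max_force=11));r.pause(.5)
for _ in range(3):F=f()-f0;print(F.round(2),r.read_clock())
if 6<F[2]<18: r.pause(.5);print("done",finish_job())
E
```

```text
[-0.14881392  0.01380971 -0.48652425]
True
[-1.73 -0.11  6.67] 26.4833
[-1.45 -0.33  6.94] 26.8167
[-1.28 -0.23  6.96] 27.15
the job is handed in; nothing more can be done
done None
```

The job is handed in at about 28 s of the 72 s allowed: the level lies within about 2 mm of the outline's centre, the bubble is between the lines about 1 mm off centre, and the arm is pressing the pad with a measured 7 N (about 10 N on the shelf with the level's weight); no verdict came back.

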